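# Fetch the tweezers from under the racked instruments

## Robot

A 6-joint arm with a two-finger parallel gripper is mounted at the origin on a cart in front of the work surface, level with it; the furniture and walls round the work are solid. World frame = base frame: x ahead of the robot, y to its left, z up, the work surface at z = 0. Lengths are in mm, angles in degrees, forces in N, time in s.
With the tool pointing down it reaches from about 275 to 750 mm from the base axis. Payload 10.2 kg.
Tool frame: the origin (TCP) lies midway between the tips of the shut fingers; the grasp point (between the pads) lies 19 mm behind it (robot.grip_depth is the distance from the TCP to the grasp point, in mm); z points along the fingers, y is the line along which they close (so a half turn about z gives the same grasp; the last joint's range is limited). The gripper opens to 85 mm and grips with 20 to 120 N. Pads are 22 mm wide; open, the fingers measure 114 mm over their backs; the gripper's body (76 mm by 85 mm) begins 54 mm behind the grasp point. The pads swing forward as they close: fully open they stand 13 mm farther back than shut.
Start: joints at [57.216, 17.928, 85.812, -0, 76.261, -12.8], TCP at [179.442, 493.388, 231.294] pointing down, gripper open.
Joint ranges: [-168.41, 168.41], [-55.51, 124.54], [10.69, 146.95], [-70.63, 250.63], [1, 178], [-165.06, 165.06]. Speed limits (degrees/s): [136.94, 136.94, 172.46, 180, 180, 180].

## Interface

Orientations are given as [roll, pitch, yaw] about the fixed x, y, z axes, in that order (R = Rz(yaw) Ry(pitch) Rx(roll)).
In Python, from workcell import robot gives the robot as it stands.
- The arm moves only by the shell command python3 -m inch 'ROWS' [FORCE]. ROWS is JSON, a list of rows, each a list of 5 numbers: the shift along the tool's x, y, z in m, then the turn about the tool's z in rad, then the closure in counts, from 0 (fully open) to 255 (shut). A call has 1 to 8 rows; each row is the pose to reach, as a shift and turn from the pose commanded when the call began, along the tool's axes at that moment; what a row does not reach only later rows make up. A row lasts 1/8 s, in which the tool goes at most 62.5 mm and 10.7 degrees, less where a joint would pass 70% of its speed; a pose out of reach is approached as far as the arm can. A call with a gripper value outside its range is refused whole. The fingers move at their own pace and stop on an object; FORCE is the grip in N (left out, the last holds). Time passes only in rows, so rows that repeat a pose let the fingers close. It gives the time, the measured TCP pose, the force, the opening and the grip force at its end, in the units of the state.
- robot.sense(): the state, without advancing time (a new reading comes with each control period).
- robot.camera(name): name is "scene" or "top" or "wrist"; returns (picture, depth): 400x640x3 uint8, red, green, blue; 400x640 float32, mm along the optical axis (not along the pixel's ray), 0 where there is no reading.
- robot.camera_params(name): a dict with "intrinsics" (3x3 intrinsics, pixels), "rvec" (rotation vector, rad) and "tvec" (3), from world to camera coordinates, as OpenCV has them; the wrist camera has in their place "hand_eye" (4x4, takes a point from camera to tool coordinates, whose origin is the TCP and whose axes are the flange's). Camera axes: x right, y down, z forward; pixel columns grow to the right and rows downward; lengths in mm; the calibration is good to about 2 mm. A picture is of the moment at which its call begins: read the wrist's pose just before it. camera_params takes no time and is no camera call.
- robot.finish_job(): hands the job in; it is judged then, once.
Trained networks look in the newest picture that a camera, given by its name, has taken for a name from the list of things; names that differ only in an ending like _2 or _b are one class to them, and where a whole thing is asked for, a point or a joint stands for the part that bears it (a point fixed in the world has none). Each returns a list of dicts, best first, with "conf" (0 to 1); they miss things now and then, are a little off and sometimes report something else, mostly with a low value. They report only what shows in the picture. A call takes as long as a camera call.
- robot.outline_of(query, camera): "region" (400x640 bool, what is visible of it) and "rect" ([left, top, width, height] in pixels, round what is visible of it).
- robot.spot_point(query, camera): "pixel" ([row, column] in pixels: a listed point, or the origin of a listed thing).
The state is a dict: "time": time; "joint_pos": joint angles; "qvel": joint speeds; "tau": joint torques, N m; "ee_pos": TCP position; "eef_rot": TCP orientation; "force": force on the tool from outside, world axes, zero at the start; "ft_torque": the same for the moment, N m; "gripper_width": finger opening in mm; "grip_force": force on a finger pad.
Only numpy, scipy, OpenCV 4.12 (cv2) and the standard library are available. Lean on these libraries where they do the work, as an engineer would, in place of code of your own. Each camera call takes 0.05 s, during which the arm holds its last target. There are 200 camera calls.

## Task

The tweezers lie on the floor of the steel rack, underneath the three instruments that rest across its rails. Lay these three aside on the square mat, squarely across its two ribs and centred between them, leaving the tweezers alone until all three lie there; then lay the tweezers lengthwise in the middle of the narrow tray, and only after that put each of the three back across the rails in the same place where it lay before. Do not disturb the bowl, the pen or the long clamp standing about.

Things in the scene. Friction and masses are not known exactly. Their poses are not given: they have to be found in the camera images.
- rack: fixed two-level steel rack, 150 (x) x 210 (y) mm; origin: centre of its underside. Dark floor 3 mm thick. Two 8 mm wide rails along y at x = -55 and +55 mm, tops 36 mm above the bench. On the rails 6 mm pins, to 48 mm above the bench, at y = -100, -32, 32, 100 mm, part three places, centred at y = -64, 0, 64 mm, where the three instruments lie across both rails along the rack's x.
- mat: fixed grey square silicone mat, 200 x 200 mm, sheet 3 mm thick, with two rounded ribs along its y, centred at x = -55 and +55 mm, 12 mm wide, tops 15 mm above the bench; origin: centre of its underside. Instruments lie across both ribs, along the mat's x, with room for three side by side (y = -62, 0, 62 mm).
- tray: fixed narrow shallow aluminium tray, 90 (x) x 200 (y) mm outside, inside 80 x 190 mm, floor 3 mm thick, rim 16 mm high; origin: centre of its underside, long axis y.
- rongeur: loose bone nipper with two handles, one of them black, 40 x 181 x 15 mm, 120 g; lies flat with its length along its y, jaws at +y; handles from y = -90 to +31 mm, narrow jaws beyond. Origin: centre of its underside, also the middle of its length. Grip across x there. Starts in one of the rack's three places.
- osteotome: loose flat steel chisel, 15 x 191 x 10 mm, 70 g, length along its y. Origin: centre of its underside, also the middle of its length. Grip across x there. Starts in one of the rack's three places.
- curette: loose thin steel double-ended scoop, 9 x 181 x 8 mm, 35 g, length along its y. Origin: centre of its underside. Grip across x at the knurled middle. Starts in one of the rack's three places.
- tweezers: loose steel tweezers, 14 x 143 x 10 mm, 22 g, length along its y; lie on the rack's floor plate between the rails, along the rack's y, under the other three. Origin: centre of their underside. Grip across x at the middle.
- bowl: small steel bowl, 116 mm across, 53 mm high, loose bystander behind the mat or the rack (not one of the two bowls at the back of the bench); origin: centre of its underside.
- pen: blue pen, 11 x 133 x 10 mm, loose bystander between the rack and the mat, length along its y; origin: centre of its underside.
- clamp: long ring-handled clamp, 60 x 200 x 7 mm, loose bystander at the left, length along its y; origin: centre of its underside.

How it is judged (in metres and radians):
On the way, in this order (a step that is already met when the one before it is completed fails the run):
1. all three instruments lie released across the mat's ribs, the tweezers still in the rack where they were (x of rongeur in the frame of mat between -0.035 and 0.035 m and y of rongeur in the frame of mat between -0.095 and 0.095 m and z of rongeur in the frame of mat between 0.009 and 0.022 m and angle between the y axis of each of rongeur, osteotome, curette and the x axis of mat, either way round below 0.3 rad and linear speed of each of rongeur, osteotome, curette below 0.03 m/s and contact force between each of rongeur, osteotome, curette and the fingers below 0.2 N and x of osteotome in the frame of mat between -0.035 and 0.035 m and y of osteotome in the frame of mat between -0.095 and 0.095 m and z of osteotome in the frame of mat between 0.009 and 0.022 m and x of curette in the frame of mat between -0.035 and 0.035 m and y of curette in the frame of mat between -0.095 and 0.095 m and z of curette in the frame of mat between 0.009 and 0.022 m and distance of tweezers from where it was at the start of the episode below 0.015 m), for 0.2 s.
2. the tweezers lie released in the tray while the three are still across the mat's ribs (x of rongeur in the frame of mat between -0.035 and 0.035 m and y of rongeur in the frame of mat between -0.095 and 0.095 m and z of rongeur in the frame of mat between 0.009 and 0.022 m and angle between the y axis of each of rongeur, osteotome, curette and the x axis of mat, either way round below 0.3 rad and linear speed of each of rongeur, osteotome, curette, tweezers below 0.03 m/s and contact force between each of rongeur, osteotome, curette, tweezers and the fingers below 0.2 N and x of osteotome in the frame of mat between -0.035 and 0.035 m and y of osteotome in the frame of mat between -0.095 and 0.095 m and z of osteotome in the frame of mat between 0.009 and 0.022 m and x of curette in the frame of mat between -0.035 and 0.035 m and y of curette in the frame of mat between -0.095 and 0.095 m and z of curette in the frame of mat between 0.009 and 0.022 m and x of tweezers in the frame of tray between -0.015 and 0.015 m and y of tweezers in the frame of tray between -0.015 and 0.015 m and z of tweezers in the frame of tray below 0.009 m and angle between the y axis of tweezers and the y axis of tray, either way round below 0.2 rad), for 0.2 s.
At the end, for the whole second after the job is handed in: Nipper, chisel and scoop lie released across the rails, each within 15 mm of where it lay at the start and 0.15 rad of the rack's x (either way round); the tweezers lie released on the tray's floor within 15 mm of its centre along each tray axis and 0.2 rad of its length. All at rest (distance of each of rongeur, osteotome, curette from where it was at the start of the episode below 0.015 m and angle between the y axis of each of rongeur, osteotome, curette and the x axis of rack, either way round below 0.15 rad and linear speed of each of rongeur, osteotome, curette, tweezers below 0.03 m/s and contact force between each of rongeur, osteotome, curette, tweezers and the fingers below 0.2 N and x of tweezers in the frame of tray between -0.015 and 0.015 m and y of tweezers in the frame of tray between -0.015 and 0.015 m and z of tweezers in the frame of tray below 0.009 m and angle between the y axis of tweezers and the y axis of tray, either way round below 0.2 rad); the robot touches nothing.
It fails at once if the small bowl is moved more than 20 mm (distance of bowl from where it was at the start of the episode above 0.02 m).
It fails at once if the pen is moved more than 20 mm (distance of pen from where it was at the start of the episode above 0.02 m).
It fails at once if the long clamp is moved more than 20 mm (distance of clamp from where it was at the start of the episode above 0.02 m).
It also fails if it takes over 128 s, if anything falls off the work surface, if the arm or the gripper's body presses on something with over 40 N, if the wrist force passes 120 N, or if a joint passes its speed limit or range.

## Working session

There is one attempt and no reset: what is moved stays moved. The work goes in short steps, Python scripts to look and compute and a shell command to move; the robot and the scene stay as the last step left them, time stands still between calls to the robot, and variables do not carry over. Pictures are saved under pics/ and viewed, at most 14 in all, crops included, and the job is handed in when it is done.

```bash
ls; mkdir -p pics
cat > h.py <<'E'
import numpy as np, cv2
from scipy.spatial.transform import Rotation as R
from workcell import robot
def w2c(name):
    p=robot.camera_params(name); return np.array(p["intrinsics"]),p
def cloud(name,depth,pose=None):
    K,p=w2c(name); v,u=np.mgrid[0:400,0:640]
    P=np.stack([(u-K[0,2])/K[0,0]*depth,(v-K[1,2])/K[1,1]*depth,depth],-1)
    if "hand_eye" in p:
        H=np.array(p["hand_eye"]); P=P@H[:3,:3].T+H[:3,3]
        return P@R.from_euler('xyz',pose[1],degrees=True).as_matrix().T+np.array(pose[0])
    M=cv2.Rodrigues(np.array(p["rvec"],float))[0]
    return (P-np.array(p["tvec"],float).ravel())@M
def save(n,img): cv2.imwrite(f"pics/{n}.png",img[:,:,::-1])
E
python3 - <<'E'
from h import *
s=robot.sense();print({k:np.round(v,2) for k,v in s.items()})
for c in("top","scene"):
    img,d=robot.camera(c); save(c+"0",img); np.save(c+"d.npy",d)
    C=cloud(c,d)
    for q in "rack mat tray rongeur osteotome curette tweezers bowl pen clamp".split():
        for o in robot.outline_of(q,c)[:2]:
            m=o["region"]&(d>0); pts=C[m]
            (cx,cy),(w,h),a=cv2.minAreaRect(pts[:,:2].astype(np.float32))
            print(c,q,round(o["conf"],2),o["rect"],"ctr",np.round([cx,cy]),"sz",np.round([w,h]),"a",round(a,1),"z",np.round(np.percentile(pts[:,2],[5,50,95])))
E
```

```text
pics
{'time': np.float64(0.0), 'joint_pos': array([ 57.22,  17.96,  85.85,  -0.  ,  76.26, -12.8 ]), 'qvel': array([ 0.02, -0.01,  0.03,  0.13, -0.03,  0.05]), 'tau': array([  0.  , -41.23, -25.97,  -0.  ,   0.  ,  -0.  ]), 'ee_pos': array([179.28, 493.17, 230.72]), 'eef_rot': array([-1.7993e+02, -2.0000e-02,  1.6002e+02]), 'force': array([0.05, 0.07, 0.24]), 'ft_torque': array([ 0.  ,  0.04, -0.02]), 'grip_force': np.float64(0.0), 'gripper_width': np.float64(85.32)}
top rack 0.82 [321.4, 209.6, 75.2, 54.1] ctr [454.  40.] sz [212. 156.] a 83.0 z [-0.  4. 40.]
top mat 0.89 [223.5, 189.8, 64.6, 68.4] ctr [488. 355.] sz [200. 202.] a 0.3 z [-0.  4. 16.]
top tray 0.59 [413.4, 240.0, 69.6, 31.1] ctr [ 394. -232.] sz [204.  89.] a 89.5 z [-0.  4. 16.]
top rongeur 0.58 [330.7, 202.3, 13.3, 60.9] ctr [459. 112.] sz [ 35. 171.] a 87.3 z [34. 47. 52.]
top osteotome 0.65 [372.9, 208.9, 11.2, 60.0] ctr [446. -24.] sz [ 25. 189.] a 83.8 z [ 2. 42. 48.]
top bowl 0.88 [243.9, 120.2, 40.0, 39.5] ctr [740. 328.] sz [114. 116.] a 12.8 z [ 1. 12. 54.]
top pen 0.62 [241.3, 121.8, 39.4, 36.6] ctr [739. 
[... 315 characters left out ...]
2.  5. 38.]
scene rack 0.41 [325.5, 158.0, 26.7, 20.3] ctr [743. 340.] sz [140. 107.] a 54.3 z [12. 35. 54.]
scene mat 0.78 [256.2, 171.9, 58.8, 36.3] ctr [483. 355.] sz [196. 212.] a 0.4 z [ 1.  5. 17.]
scene rongeur 0.83 [282.4, 204.3, 48.3, 16.2] ctr [471. 136.] sz [120. 200.] a 81.3 z [ 2. 45. 51.]
scene osteotome 0.59 [295.9, 225.8, 52.4, 14.6] ctr [454.   7.] sz [ 70. 207.] a 84.4 z [ 3. 41. 47.]
scene curette 0.44 [310.3, 219.0, 11.3, 1.6] ctr [451.  45.] sz [10. 33.] a 88.0 z [38. 42. 45.]
scene tweezers 0.31 [281.9, 204.7, 45.3, 16.5] ctr [453. 151.] sz [116. 168.] a 85.3 z [ 4. 46. 51.]
scene bowl 0.84 [325.7, 159.0, 27.3, 23.5] ctr [768. 374.] sz [224. 123.] a 58.6 z [ 2. 32. 54.]
```

Run:
```python
from h import *
i=cv2.imread("pics/top0.png")[100:300,160:500]; cv2.imwrite("pics/top0c.png",cv2.resize(i,(800,470),interpolation=cv2.INTER_CUBIC))
print(robot.camera_params("wrist"))
```

```text
{'intrinsics': array([[281.97224604,   0.        , 318.18772833],
       [  0.        , 281.97224604, 199.26979358],
       [  0.        ,   0.        ,   1.        ]]), 'hand_eye': array([[ 3.02205281e-04, -9.49329999e-01, -3.14280864e-01,
         8.23118338e+01],
       [ 9.99999953e-01,  2.72117992e-04,  1.39605998e-04,
        -7.01120087e-01],
       [-4.70106840e-05, -3.14280892e-01,  9.49330037e-01,
        -1.42989091e+02],
       [ 0.00000000e+00,  0.00000000e+00,  0.00000000e+00,
         1.00000000e+00]])}
```

View pics/top0c.png

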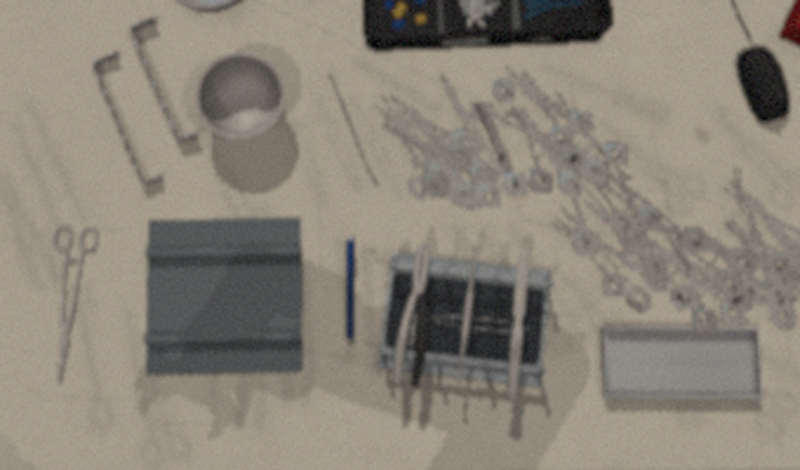

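The picture shows the mat at left (225,295), with the rongeur, curette and osteotome in the rack at columns 415, 470 and 520. The tweezers lie under them (465,322), the tray is at right (680,365), and the pen is at (350,290). I'm moving the wrist camera above the rack.

```bash
cat >> h.py <<'E'
def rel(x,y,z,yaw,frm=None):
    """shift/turn from the present (or given) tool pose to world TCP x,y,z,yaw, in tool axes"""
    s=robot.sense(); p,e=(s["ee_pos"],s["eef_rot"]) if frm is None else (frm[:3],[180,0,frm[3]])
    d=R.from_euler('xyz',e,degrees=True).inv().apply(np.array([x,y,z])-p)/1000
    t=-((yaw-e[2]+180)%360-180)
    print("rel",np.round(d,4),"turn",round(np.radians(t),3))
def look(n=None):
    s=robot.sense(); img,d=robot.camera("wrist")
    if n: save(n,img)
    return img,d,cloud("wrist",d,(s["ee_pos"],s["eef_rot"]))
E
python3 -m inch '[[-0.05,-0.04,0,-0.05,0],[-0.1,-0.085,0.01,-0.1,0],[-0.145,-0.125,0.02,-0.15,0],[-0.19,-0.165,0.03,-0.227,0],[-0.235,-0.205,0.03,-0.227,0],[-0.28,-0.245,0.03,-0.227,0],[-0.325,-0.285,0.03,-0.227,0],[-0.37,-0.325,0.03,-0.227,0]]'
python3 -m inch '[[-0.018,-0.02,0,0,0],[-0.018,-0.02,0,0,0],[-0.018,-0.02,0,0,0]]'
python3 - <<'E'
from h import *
print(robot.sense()["ee_pos"],robot.sense()["eef_rot"])
img,d,C=look("w1"); np.save("w1C.npy",C)
for q in "rack mat tray rongeur osteotome curette tweezers pen".split():
    for o in robot.outline_of(q,"wrist")[:2]:
        m=o["region"]&(d>0); pts=C[m]
        if len(pts)<20: continue
        (cx,cy),(w,h),a=cv2.minAreaRect(pts[:,:2].astype(np.float32))
        print(q,round(o["conf"],2),o["rect"],"ctr",np.round([cx,cy]),"sz",np.round([w,h]),"a",round(a,1),"z",np.round(np.percentile(pts[:,2],[5,50,95])))
    print([ (np.round(o["pixel"]),round(o["conf"],2)) for o in robot.spot_point(q,"wrist")[:1]])
E
```

```text
time: 2.1
ee_pos: [416.8, 59.5, 201.6]
eef_rot: [180.0, 0.1, 173.0]
force: [1.3, 0.3, -0.4]
gripper_width: 85.4
grip_force: 0.0
time: 2.48
ee_pos: [431.0, 40.2, 201.2]
eef_rot: [180.0, -0.0, 173.1]
force: [-0.9, 0.2, 0.1]
gripper_width: 85.7
grip_force: 0.0
[431.01692781  40.22412779 201.23516357] [ 1.79985813e+02 -2.51464702e-02  1.73054321e+02]
rack 0.97 [224.8, 129.0, 198.1, 120.8] ctr [453.  41.] sz [214. 153.] a 83.0 z [ 2.  4. 37.]
[(array([191., 319.]), 0.56)]
mat 0.65 [487.2, 94.4, 152.8, 173.4] ctr [485. 354.] sz [200. 202.] a 0.7 z [ 2.  4. 15.]
[(array([187., 567.]), 0.86)]
tray 0.68 [1.9, 125.6, 183.5, 94.1] ctr [ 396. -240.] sz [220.  96.] a 89.4 z [ 2.  4. 16.]
[(array([171.,  97.]), 0.96)]
rongeur 0.62 [371.4, 116.4, 41.2, 154.1] ctr [461. 112.] sz [ 51. 187.] a 79.6 z [38. 47. 51.]
[(array([198., 382.]), 0.81)]
osteotome 0.58 [255.6, 113.6, 21.6, 160.9] ctr [446. -24.] sz [ 24. 195.] a 82.7 z [38. 43. 47.]
[(array([199., 269.]), 0.72)]
curette 0.71 [322.3, 124.1, 8.0, 151.1] ctr [454.  44.] sz [  8. 176.] a 81.0 z [39. 42. 44.]
[(array([205., 327.]), 0.91)]
tweezers 0.94 [255.9, 183.3, 101.5, 15.4] ctr [447.  24.] sz [122.  18.] a 83.4 z [ 3.  9. 13.]
[(array([189., 310.]), 0.78)]
pen 0.95 [432.3, 158.8, 12.5, 100.7] ctr [494. 191.] sz [ 11. 133.] a 89.3 z [ 6.  9. 11.]
pen 0.34 [255.9, 185.4, 84.0, 10.1] ctr [443.  12.] sz [98. 16.] a 79.8 z [ 3. 10. 13.]
[(array([208., 435.]), 0.78)]
```

View pics/w1.png

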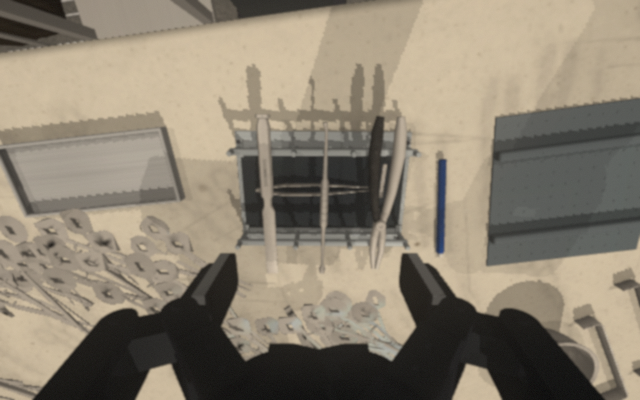

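The wrist view shows the osteotome at column 267, curette at 325, rongeur at 385 with its jaws toward image-bottom, which is +x. The tweezers are at (310,189), the pen at 441, tray at left and mat at right. Next I refine the centres and axes.

Run:
```python
from h import *
C=np.load("w1C.npy"); P=C.reshape(-1,3); P=P[np.isfinite(P).all(1)]
a=np.radians(-7); ux=np.array([np.cos(a),np.sin(a)]); uy=np.array([-ux[1],ux[0]])
def ex(name,m):
    q=P[m]; c=q[:,:2].mean(0); u=np.linalg.svd(q[:,:2]-c,full_matrices=False)[2][0]; u=u*np.sign(u@ux)
    t=(q[:,:2]-c)@u; mid=c+u*(t.min()+t.max())/2
    print(name,len(q),"mid",np.round(mid,1),"len",round(np.ptp(t)),"ang",round(np.degrees(np.arctan2(u[1],u[0])),1),"ztop",np.round(np.percentile(q[:,2],95),1))
    n=np.array([-u[1],u[0]])
    for s in(-60,-30,0,30,60):
        k=abs((q[:,:2]-mid)@u-s)<5; w=(q[:,:2]-mid)[k]@n
        if len(w): print("   s",s,"across",np.round([w.min(),w.max()],1))
xy=P[:,:2]-[453,41]; X=xy@ux; Y=xy@uy
for n,y0,w in(("osteotome",-65,22),("curette",3,16),("rongeur",70,28)):
    ex(n,(abs(X)<120)&(abs(Y-y0)<w)&(P[:,2]>39)&(P[:,2]<60))
ex("tweez",(abs(X)<40)&(abs(Y)<100)&(P[:,2]>6)&(P[:,2]<16))
ex("rails",(abs(X)<75)&(abs(Y)<110)&(P[:,2]>30)&(P[:,2]<37.5))
for sx in(-1,1): ex("rail%d"%sx,(abs(X-55*sx)<15)&(abs(Y)<110)&(P[:,2]>32)&(P[:,2]<37.5))
m=(abs(P[:,0]-485)<110)&(abs(P[:,1]-354)<110)&(P[:,2]>10)&(P[:,2]<25)
for sx in(-1,1): ex("rib%d"%sx,m&(abs(P[:,0]-485-55*sx)<25))
```

```text
osteotome 1728 mid [441.7 -18.9] len 183 ang -7.2 ztop 46.6
   s -60 across [-7.1  6.3]
   s -30 across [-6.9  6.4]
   s 0 across [-5.8  6. ]
   s 30 across [-7.2  6.9]
   s 60 across [-6.9  6.9]
curette 709 mid [454.6  43.7] len 179 ang -8.2 ztop 44.1
   s -60 across [-1.6  1.7]
   s -30 across [-4.   3.8]
   s 0 across [-3.4  4.5]
   s 30 across [-3.9  3.2]
   s 60 across [-1.9  1.8]
rongeur 2889 mid [457.  108.3] len 180 ang -8.2 ztop 50.7
   s -60 across [-18.6  19.5]
   s -30 across [-17.   18.1]
   s 0 across [-13.   13.4]
   s 30 across [-6.7  7.9]
   s 60 across [-8.5  9.1]
tweez 394 mid [444.6  23. ] len 157 ang -96.6 ztop 13.3
   s -60 across [-3.7  4.4]
   s -30 across [-6.   6.2]
   s 0 across [-15.    6.5]
   s 30 across [-6.8  6.2]
   s 60 across [-2.2 40.4]
rails 1841 mid [449.3  43.4] len 225 ang 70.1 ztop 37.3
   s -60 across [-77.   45.1]
   s -30 across [-69.8  51.2]
   s 0 across [-62.3  58. ]
   s 30 across [-55.6  65.2]
   s 60 across [-48.9  71.1]
rail-1 929 mid [397.   50.2] len 206 ang 82.7 ztop 37.3
   s -60 across [-3.8  3.5]
   s -30 across [-3.8  3.6]
   s 0 across [-3.5  3.2]
   s 30 across [-3.3  3.3]
   s 60 across [-4.4  3.4]
rail1 835 mid [505.2  35.8] len 207 ang 82.9 ztop 37.3
   s -60 across [-12.9   7. ]
   s -30 across [-4.6  3.2]
   s 0 across [-4.1  2.8]
   s 30 across [-4.2  2.9]
   s 60 across [-3.5  2.5]
rib-1 1496 mid [429.7 334.1] len 162 ang -89.3 ztop 16.4
   s -60 across [-5.5  6.9]
   s -30 across [-5.4  6.8]
   s 0 across [-5.1  6.6]
   s 30 across [-5.2  6.3]
   s 60 across [-5.3  6.9]
rib1 1385 mid [538.8 346. ] len 184 ang -89.3 ztop 16.4
   s -60 across [-4.6  6.5]
   s -30 across [-5.1  7.7]
   s 0 across [-4.8  6.7]
   s 30 across [-5.   7.8]
   s 60 across [-5.1  6.3]
```

```bash
python3 -m inch '[[-0.01,0.035,0.05,0.018,75],[-0.0175,0.0705,0.1,0.018,75],[-0.0175,0.0705,0.12,0.018,75],[-0.0175,0.0705,0.14,0.018,75],[-0.0175,0.0705,0.155,0.018,75],[-0.0175,0.0705,0.171,0.018,75],[-0.0175,0.0705,0.171,0.018,75]]' 50
python3 -m inch '[[0,0,0,0,255],[0,0,0,0,255],[0,0,0,0,255],[0,0,0,0,255],[0,0,0,0,255],[0,0,0,0,255]]' 50
```

```text
time: 4.2
ee_pos: [457.0, 107.2, 29.7]
eef_rot: [-180.0, -0.1, 172.0]
force: [0.6, -0.7, 1.2]
gripper_width: 60.2
grip_force: 0.0
time: 4.95
ee_pos: [457.9, 107.2, 31.3]
eef_rot: [180.0, 0.1, 172.0]
force: [-2.0, -0.9, 7.0]
gripper_width: 26.6
grip_force: 48.3
```

```bash
python3 -m inch '[[0,0,-0.02,0,255],[0,0,-0.05,0,255],[0,0,-0.07,0,255],[0,0,-0.07,0,255]]'
python3 -m inch '[[0.003,0.04,0,0,255],[0.005,0.09,0,-0.03,255],[0.008,0.145,0,-0.06,255],[0.01,0.2,0,-0.1,255],[0.012,0.25,0,-0.148,255],[0.015,0.29,0,-0.148,255],[0.0156,0.3088,0,-0.148,255],[0.0156,0.3088,0,-0.148,255]]'
python3 - <<'E'
from h import *
rel(484.5,416,10.5,180.5)
E
```

```text
time: 5.45
ee_pos: [458.2, 107.3, 101.5]
eef_rot: [180.0, 0.2, 172.0]
force: [0.5, 0.3, -1.7]
gripper_width: 26.7
grip_force: 49.2
time: 6.45
ee_pos: [484.4, 415.8, 98.7]
eef_rot: [-179.9, -0.1, -179.4]
force: [-0.5, -0.1, -0.3]
gripper_width: 27.0
grip_force: 49.3
rel [-0.0003  0.0003  0.0882] turn 0.001
```

```bash
python3 -m inch '[[0,0,0.03,0,255],[0,0,0.06,0,255],[0,0,0.078,0,255],[0,0,0.084,0,255],[0,0,0.089,0,255],[0,0,0.089,0,255]]'
python3 -m inch '[[0,0,0,0,110],[0,0,0,0,110],[0,0,0,0,110],[0,0,0,0,110],[0,0,-0.02,0,110],[0,0,-0.05,0,110],[0,0,-0.09,0,110]]'
python3 - <<'E'
from h import *
img,d,C=look("w2")
for q in ["rongeur"]:
    for o in robot.outline_of(q,"wrist")[:2]:
        m=o["region"]&(d>0); pts=C[m]; (cx,cy),(w,h),a=cv2.minAreaRect(pts[:,:2].astype(np.float32))
        print(q,round(o["conf"],2),"ctr",np.round([cx,cy]),"sz",np.round([w,h]),"a",round(a,1),"z",np.round(np.percentile(pts[:,2],[5,50,95])))
rel(454.6,43.7,100,172)
E
```

```text
time: 7.2
ee_pos: [485.2, 415.3, 11.7]
eef_rot: [180.0, 0.0, -179.5]
force: [-0.1, -0.1, -1.5]
gripper_width: 26.6
grip_force: 49.3
time: 8.07
ee_pos: [484.9, 415.2, 103.2]
eef_rot: [-180.0, -0.0, -179.5]
force: [0.6, 0.3, 0.1]
gripper_width: 48.6
grip_force: 0.0
rongeur 0.66 ctr [484. 413.] sz [ 39. 182.] a 87.7 z [20. 26. 30.]
rel [ 0.0356 -0.3726  0.0055] turn 0.148
```

View pics/w2.png

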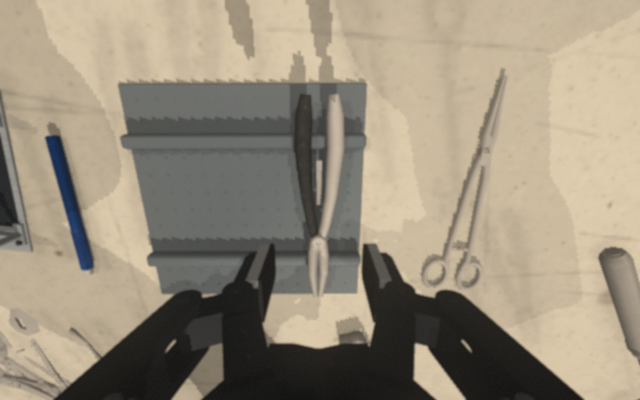

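The rongeur (320,195) lies squarely across both ribs, and the pen and clamp are untouched. Next is the curette.

```bash
python3 -m inch '[[0.005,-0.05,0,0.03,130],[0.01,-0.11,0,0.06,130],[0.015,-0.17,0,0.1,130],[0.02,-0.23,0,0.148,130],[0.03,-0.29,0,0.148,130],[0.035,-0.35,0,0.148,130],[0.0355,-0.3726,0.005,0.148,130],[0.0355,-0.3726,0.005,0.148,130]]'
python3 - <<'E'
from h import *
rel(454.6,43.7,28,172)
E
```

```text
time: 9.18
ee_pos: [452.7, 41.3, 96.7]
eef_rot: [180.0, 0.0, 171.8]
force: [-0.6, -0.1, -0.2]
gripper_width: 42.2
grip_force: 0.0
rel [-0.0015  0.0027  0.0687] turn -0.003
```

```bash
python3 -m inch '[[-0.001,0.001,0.03,0,130],[-0.001,0.001,0.05,0,130],[-0.001,0.001,0.062,0,130],[-0.001,0.001,0.07,0,130],[-0.001,0.001,0.07,0,130]]'
python3 -m inch '[[0,0,0,0,255],[0,0,0,0,255],[0,0,0,0,255],[0,0,0,0,255],[0,0,0,0,255],[0,0,0,0,255]]' 40
python3 -m inch '[[0,0,-0.02,0,255],[0,0,-0.05,0,255],[0,0,-0.07,0,255],[0,0,-0.07,0,255]]'
python3 - <<'E'
from h import *
rel(484.5,354,100,180.5)
E
```

```text
time: 9.8
ee_pos: [453.8, 43.5, 26.3]
eef_rot: [180.0, -0.0, 172.0]
force: [-0.6, 0.1, 0.2]
gripper_width: 42.2
grip_force: 0.0
time: 10.55
ee_pos: [454.0, 43.2, 26.7]
eef_rot: [-180.0, 0.0, 172.0]
force: [-0.4, -0.5, 6.1]
gripper_width: 6.6
grip_force: 39.3
time: 11.05
ee_pos: [454.3, 43.2, 97.1]
eef_rot: [-180.0, 0.1, 172.0]
force: [-0.6, -0.4, -0.4]
gripper_width: 6.7
grip_force: 39.3
rel [ 0.0134  0.312  -0.003 ] turn -0.149
```

```bash
python3 -m inch '[[0.003,0.04,0,0,255],[0.005,0.09,0,-0.03,255],[0.008,0.145,0,-0.06,255],[0.01,0.2,0,-0.1,255],[0.012,0.25,0,-0.149,255],[0.0134,0.295,0,-0.149,255],[0.0134,0.312,0,-0.149,255],[0.0134,0.312,0,-0.149,255]]'
python3 -m inch '[[0,0,0.03,0,255],[0,0,0.06,0,255],[0,0,0.08,0,255],[0,0,0.086,0,255],[0,0,0.09,0,255],[0,0,0.09,0,255]]'
```

```text
time: 12.05
ee_pos: [483.2, 354.5, 94.5]
eef_rot: [-179.9, -0.1, -179.4]
force: [0.1, -0.6, -0.2]
gripper_width: 6.4
grip_force: 39.3
time: 12.8
ee_pos: [484.2, 353.9, 6.7]
eef_rot: [180.0, 0.0, -179.5]
force: [-0.1, -0.1, -0.5]
gripper_width: 6.4
grip_force: 39.3
```

```bash
python3 -m inch '[[0,0,0.0005,0,150],[0,0,0.0005,0,150],[0,0,0.0005,0,150],[0,0,0.0005,0,150],[0,0,-0.02,0,150],[0,0,-0.05,0,150],[0,0,-0.09,0,150],[0,0,-0.09,0,150]]'
python3 - <<'E'
from h import *
img,d,C=look()
for o in robot.outline_of("curette","wrist")[:2]:
        m=o["region"]&(d>0); pts=C[m]; (cx,cy),(w,h),a=cv2.minAreaRect(pts[:,:2].astype(np.float32))
        print(round(o["conf"],2),"ctr",np.round([cx,cy]),"sz",np.round([w,h]),"a",round(a,1),"z",np.round(np.percentile(pts[:,2],[5,50,95])))
rel(444.5,-19.4,100,172.8)
E
```

```text
time: 13.8
ee_pos: [485.3, 354.8, 99.4]
eef_rot: [179.9, 0.3, -179.5]
force: [-0.6, -0.2, -0.7]
gripper_width: 35.0
grip_force: 0.0
0.98 ctr [486. 354.] sz [180.   9.] a 0.5 z [18. 21. 23.]
0.25 ctr [453.  95.] sz [18.  7.] a 82.1 z [4. 7. 9.]
rel [ 0.0427 -0.373  -0.004 ] turn 0.135
```

```bash
python3 -m inch '[[0.005,-0.05,0,0.03,130],[0.01,-0.11,0,0.06,130],[0.015,-0.17,0,0.1,130],[0.025,-0.23,0,0.135,130],[0.035,-0.29,0,0.135,130],[0.04,-0.35,0,0.135,130],[0.0427,-0.373,0,0.135,130],[0.0427,-0.373,0,0.135,130]]'
python3 -m inch '[[0,0,0.03,0,130],[0,0,0.05,0,130],[0,0,0.062,0,130],[0,0,0.072,0,130],[0,0,0.072,0,130]]'
python3 -m inch '[[0,0,0,0,255],[0,0,0,0,255],[0,0,0,0,255],[0,0,0,0,255],[0,0,0,0,255],[0,0,0,0,255]]' 50
python3 -m inch '[[0,0,-0.02,0,255],[0,0,-0.05,0,255],[0,0,-0.07,0,255],[0,0,-0.07,0,255]]'
python3 - <<'E'
from h import *
rel(484.5,292.5,100,180.5)
E
```

```text
time: 14.9
ee_pos: [444.1, -20.3, 95.4]
eef_rot: [180.0, -0.1, 172.6]
force: [-0.2, 0.1, 0.4]
gripper_width: 41.9
grip_force: 0.0
time: 15.52
ee_pos: [444.5, -19.0, 23.9]
eef_rot: [180.0, -0.1, 172.8]
force: [0.8, -0.0, 0.8]
gripper_width: 42.0
grip_force: 0.0
time: 16.27
ee_pos: [445.0, -19.4, 24.9]
eef_rot: [-180.0, 0.1, 172.8]
force: [-1.5, 1.4, 6.3]
gripper_width: 13.1
grip_force: 48.9
time: 16.77
ee_pos: [445.3, -19.5, 95.2]
eef_rot: [-180.0, 0.2, 172.8]
force: [-0.1, -0.0, -1.2]
gripper_width: 13.1
grip_force: 49.1
rel [ 2.000e-04  3.145e-01 -5.000e-03] turn -0.135
```

```bash
python3 -m inch '[[0,0.04,0,0,255],[0,0.09,0,-0.03,255],[0,0.145,0,-0.06,255],[0,0.2,0,-0.1,255],[0,0.25,0,-0.135,255],[0,0.295,0,-0.135,255],[0,0.3145,0,-0.135,255],[0,0.3145,0,-0.135,255]]'
python3 -m inch '[[0,0,0.03,0,255],[0,0,0.06,0,255],[0,0,0.078,0,255],[0,0,0.085,0,255],[0,0,0.089,0,255],[0,0,0.089,0,255]]'
```

```text
time: 17.77
ee_pos: [483.5, 293.4, 92.8]
eef_rot: [-180.0, -0.1, -179.4]
force: [-0.5, -0.4, -1.2]
gripper_width: 13.4
grip_force: 49.2
time: 18.52
ee_pos: [484.4, 292.7, 5.8]
eef_rot: [180.0, 0.0, -179.5]
force: [0.3, 0.4, -1.4]
gripper_width: 13.3
grip_force: 49.2
```

```bash
python3 -m inch '[[0,0,0.001,0,255],[0,0,0.001,0,130],[0,0,0.001,0,130],[0,0,0.001,0,130],[0,0,0.001,0,130],[0,0,-0.03,0,130],[0,0,-0.09,0,130],[0,0,-0.12,0,130]]'
python3 - <<'E'
from h import *
img,d,C=look("w3")
for q in ("osteotome","curette","rongeur"):
  for o in robot.outline_of(q,"wrist")[:1]:
        m=o["region"]&(d>0); pts=C[m]; (cx,cy),(w,h),a=cv2.minAreaRect(pts[:,:2].astype(np.float32))
        print(q,round(o["conf"],2),"ctr",np.round([cx,cy]),"sz",np.round([w,h]),"a",round(a,1),"z",np.round(np.percentile(pts[:,2],[5,50,95])))
rel(420,30,130,90)
E
```

```text
time: 19.52
ee_pos: [484.9, 293.0, 128.4]
eef_rot: [179.9, 0.2, -179.5]
force: [-1.1, 0.6, -1.1]
gripper_width: 42.3
grip_force: 0.0
osteotome 0.72 ctr [488. 293.] sz [199.  15.] a 0.8 z [17. 23. 26.]
curette 0.7 ctr [468. 356.] sz [144.  13.] a 2.1 z [17. 21. 23.]
rongeur 0.81 ctr [484. 423.] sz [181.  52.] a 1.6 z [17. 26. 30.]
rel [ 0.0664 -0.262  -0.005 ] turn 1.58
```

View pics/w3.png

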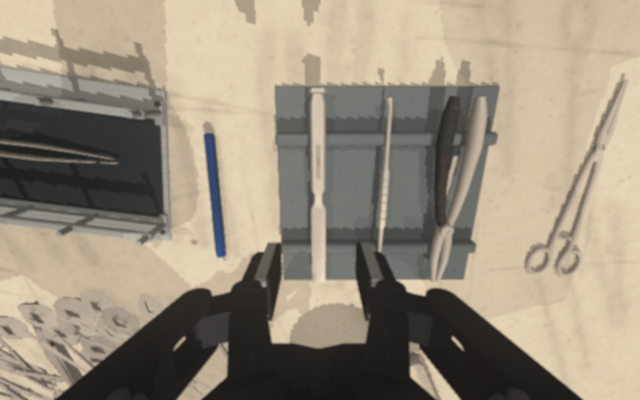

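All three lie squarely on the mat, at columns 318, 385 and 455. The tweezers are undisturbed on the rack floor. I'm going there with the tool turned 97°.

```bash
python3 -m inch '[[0.005,-0.03,-0.005,0.17,130],[0.01,-0.06,-0.01,0.34,130],[0.015,-0.09,-0.015,0.51,130],[0.02,-0.13,-0.02,0.68,130],[0.025,-0.17,-0.02,0.85,130],[0.03,-0.21,-0.02,1.02,130],[0.035,-0.25,-0.02,1.19,130],[0.0414,-0.267,-0.02,1.36,130]]'
python3 -m inch '[[0,0,0,0.17,130],[0,0,0,0.34,130],[0,0,0,0.34,130],[0,0,0,0.34,130]]'
python3 - <<'E'
from h import *
s=robot.sense();print(s["ee_pos"],s["eef_rot"])
img,d,C=look("w4")
for q in ("tweezers","tray"):
  for o in robot.outline_of(q,"wrist")[:1]:
        m=o["region"]&(d>0); pts=C[m]
        if q=="tweezers": pts=pts[(pts[:,2]>6)&(pts[:,2]<18)]
        (cx,cy),(w,h),a=cv2.minAreaRect(pts[:,:2].astype(np.float32))
        print(q,round(o["conf"],2),o["rect"],"ctr",np.round([cx,cy],1),"sz",np.round([w,h]),"a",round(a,1),"z",np.round(np.percentile(pts[:,2],[5,50,95])))
        if q=="tweezers":
            for y in range(-50,100,20):
                k=pts[abs(pts[:,1]-y)<5]; 
                if len(k):print(y,np.round([k[:,0].min(),k[:,0].max(),k[:,2].max()],1))
E
```

```text
time: 20.72
ee_pos: [444.3, 23.8, 143.9]
eef_rot: [-179.8, -0.1, 102.2]
force: [-0.2, 0.5, -0.2]
gripper_width: 41.9
grip_force: 0.0
time: 21.22
ee_pos: [444.9, 25.5, 144.6]
eef_rot: [-179.9, -0.0, 83.3]
force: [0.2, -0.7, -0.0]
gripper_width: 41.7
grip_force: 0.0
[444.87391794  25.46973299 144.63725758] [-1.79919592e+02 -6.84743678e-03  8.33194781e+01]
tweezers 0.71 [317.0, 240.5, 7.5, 6.8] ctr [438.4 -33. ] sz [7. 3.] a 66.7 z [ 7. 12. 13.]
-30 [436.9 440.6  13.2]
tray 0.88 [268.7, 310.8, 64.8, 36.7] ctr [403.9 -71.8] sz [232.  79.] a 87.7 z [ 2.  4. 16.]
```

View pics/w4.png

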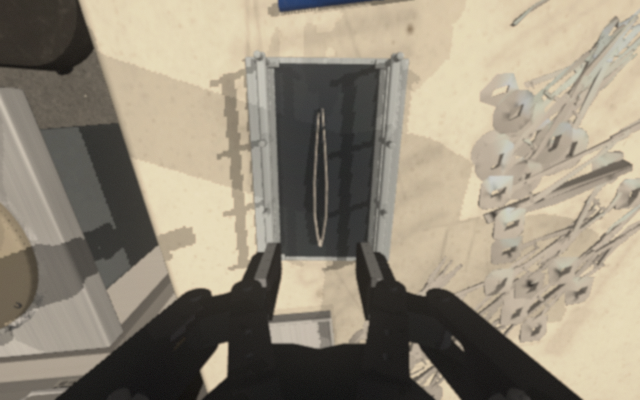

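The tweezers lie free in the rack, from (321,107) to (320,247). I'll compute their pose.

Run:
```python
from h import *
img,d,C=look()
r=C[95:255,295:345].reshape(-1,3); q=r[(r[:,2]>6.5)&(r[:,2]<20)]
c=q[:,:2].mean(0);u=np.linalg.svd(q[:,:2]-c,full_matrices=False)[2][0];u*=np.sign(u[1]);t=(q[:,:2]-c)@u;mid=c+u*(t.min()+t.max())/2;w=(q[:,:2]-mid)@[-u[1],u[0]]
print(len(q),mid,np.ptp(t),np.degrees(np.arctan2(u[1],u[0])),w.min(),w.max(),q[:,2].max())
a=np.degrees(np.arctan2(u[1],u[0]))
rel(mid[0],mid[1],4.5,a)
```

```text
389 [446.62880224  35.52560363] 149.22538856263108 83.37585625224995 -6.053865968098913 6.566311100049202 14.38035703191423
rel [0.0102 0.0003 0.1406] turn -0.003
```

```bash
python3 -m inch '[[0.0102,0.0003,0.04,0,150],[0.0102,0.0003,0.08,0,150],[0.0102,0.0003,0.11,0,150],[0.0102,0.0003,0.13,0,150],[0.0102,0.0003,0.14,0,150],[0.0102,0.0003,0.14,0,150],[0.0102,0.0003,0.14,0,150]]'
python3 -m inch '[[0,0,0,0,255],[0,0,0,0,255],[0,0,0,0,255],[0,0,0,0,255],[0,0,0,0,255],[0,0,0,0,255]]' 25
```

```text
time: 22.3
ee_pos: [447.2, 35.4, 6.0]
eef_rot: [179.9, 0.0, 83.1]
force: [0.3, 0.5, -0.3]
gripper_width: 34.9
grip_force: 0.0
time: 23.05
ee_pos: [447.1, 35.4, 5.8]
eef_rot: [179.9, 0.0, 83.1]
force: [-0.3, 0.4, 6.6]
gripper_width: 12.2
grip_force: 26.3
```

```bash
python3 -m inch '[[0,0,-0.02,0,255],[0,0,-0.06,0,255],[0,0,-0.1,0,255],[0,0,-0.12,0,255],[0,0,-0.12,0,255]]'
python3 - <<'E'
from h import *
rel(394,-190,150,90)
E
```

```text
time: 23.68
ee_pos: [447.2, 35.3, 126.2]
eef_rot: [179.8, 0.0, 83.1]
force: [0.7, -0.6, -0.7]
gripper_width: 12.7
grip_force: 25.5
rel [-0.2301 -0.0259 -0.0238] turn -0.12
```

```bash
python3 -m inch '[[-0.04,-0.005,-0.01,-0.03,255],[-0.09,-0.01,-0.02,-0.06,255],[-0.14,-0.015,-0.02,-0.1,255],[-0.19,-0.02,-0.02,-0.12,255],[-0.22,-0.026,-0.02,-0.12,255],[-0.23,-0.026,-0.02,-0.12,255],[-0.23,-0.026,-0.02,-0.12,255]]'
python3 - <<'E'
from h import *
img,d,C=look("w5")
for o in robot.outline_of("tray","wrist")[:1]:
    m=o["region"]&(d>0); pts=C[m]
    (cx,cy),(w,h),a=cv2.minAreaRect(pts[:,:2].astype(np.float32)); print(o["conf"],o["rect"],cx,cy,w,h,a)
    q=pts[pts[:,2]>10]; print("rim",cv2.minAreaRect(q[:,:2].astype(np.float32)))
for o in robot.outline_of("tweezers","wrist")[:1]:
    m=o["region"]&(d>0); pts=C[m]; print("tw",cv2.minAreaRect(pts[:,:2].astype(np.float32)),np.percentile(pts[:,2],[5,50,95]))
s=robot.sense();print(s["ee_pos"],s["eef_rot"])
E
```

```text
time: 24.55
ee_pos: [393.3, -189.4, 144.6]
eef_rot: [-179.9, -0.1, 90.0]
force: [0.2, 0.8, -0.4]
gripper_width: 12.6
grip_force: 25.5
0.66 [277.1, 129.1, 93.0, 176.3] 393.2318115234375 -225.814697265625 209.65805053710938 95.688720703125 88.94002532958984
rim ((393.451171875, -225.83364868164062), (209.71678161621094, 90.40406799316406), 89.25093078613281)
tw ((391.63116455078125, -260.66558837890625), (251.17930603027344, 25.694677352905273), 89.2248764038086) [  4.42971948 148.62652809 151.68189739]
[ 393.55252628 -188.74191453  145.02438993] [-1.79977195e+02 -2.98715345e-02  9.00775273e+01]
```

View pics/w5.png

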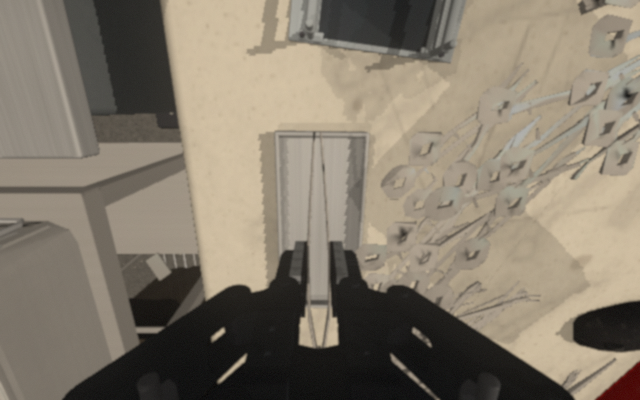

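Run:
```python
from h import *
def an(C,n):
    P=C.reshape(-1,3); P=P[np.isfinite(P).all(1)]
    m=(abs(P[:,0]-394)<60)&(P[:,1]<-105)&(P[:,1]>-350)&(P[:,2]>13)&(P[:,2]<20); q=P[m]
    mid=q[abs(q[:,0]-394)<30]
    h,e=np.histogram(mid[:,1],bins=np.arange(-350,-100,3)); print(n,[(int(e[i]),int(h[i])) for i in range(len(h)) if h[i]>3])
    h,e=np.histogram(q[:,0],bins=np.arange(334,460,3)); print([(int(e[i]),int(h[i])) for i in range(len(h)) if h[i]>3])
img,d,C=look(); an(C,"wrist")
r=C.reshape(-1,3); q=r[(r[:,2]>140)&(r[:,2]<165)&(abs(r[:,0]-393)<15)]; print("tw y",np.percentile(q[:,1],[0,1,99,100]),len(q))
an(cloud("top",np.load("topd.npy")),"top");
```

```text
wrist [(-332, 27), (-329, 48), (-137, 144), (-134, 139)]
[(346, 41), (349, 342), (352, 171), (355, 15), (358, 15), (361, 15), (364, 17), (367, 17), (370, 15), (373, 15), (376, 20), (379, 15), (382, 24), (385, 12), (388, 20), (391, 15), (394, 21), (397, 25), (400, 27), (403, 16), (406, 19), (409, 15), (412, 15), (415, 17), (418, 18), (421, 15), (424, 15), (427, 15), (430, 15), (433, 195), (436, 299), (439, 19)]
tw y [-256.43092624 -252.57807809 -122.16433109 -120.16203768] 1744
top [(-335, 4), (-332, 19), (-329, 6), (-137, 17), (-134, 8)]
[(349, 14), (352, 47), (364, 4), (385, 4), (391, 4), (418, 4), (424, 4), (427, 4), (436, 39), (439, 8)]
```

```bash
python3 -m inch '[[-0.02,0,0.03,0,255],[-0.043,0,0.07,0,255],[-0.043,0,0.1,0,255],[-0.043,0,0.12,0,255],[-0.043,0,0.13,0,255],[-0.043,0,0.1355,0,255],[-0.043,0,0.1385,0,255],[-0.043,0,0.1385,0,255]]'
```

```text
time: 25.75
ee_pos: [393.5, -232.9, 7.1]
eef_rot: [180.0, 0.0, 90.0]
force: [1.0, 0.6, 0.7]
gripper_width: 12.3
grip_force: 25.5
```

```bash
python3 -m inch '[[0,0,0.0005,0,160],[0,0,0.0005,0,160],[0,0,0.0005,0,160],[0,0,0.0005,0,160],[0,0,-0.02,0,160],[0,0,-0.06,0,160],[0.01,0,-0.12,0,160],[0.05,0,-0.14,0,160]]'
python3 - <<'E'
from h import *
img,d,C=look("w6")
r=C.reshape(-1,3)
q=r[(r[:,2]>6.5)&(r[:,2]<16)&(abs(r[:,0]-393.6)<33)&(abs(r[:,1]+232)<88)]
print("tw",len(q),q.min(0),q.max(0),cv2.minAreaRect(q[:,:2].astype(np.float32)))
rel(484.4,292.7,100,180.5)
E
```

```text
time: 26.75
ee_pos: [394.3, -183.9, 149.8]
eef_rot: [179.8, 0.2, 89.9]
force: [0.7, 1.0, -0.7]
gripper_width: 31.6
grip_force: 0.0
tw 327 [ 385.2816991  -306.75864021    6.5527909 ] [ 398.56764061 -164.54043257   14.38000011] ((391.8552551269531, -235.64840698242188), (13.15396499633789, 142.23240661621094), 0.1708599478006363)
rel [0.4723 0.0905 0.05  ] turn -1.579
```

View pics/w6.png

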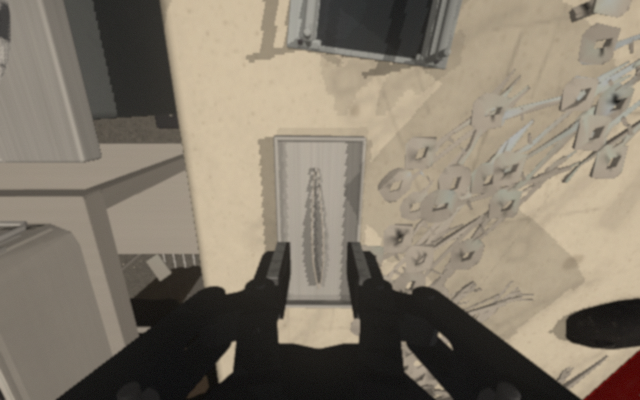

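The tweezers lie on the tray floor at (315,225), aligned and about 4 mm from its centre. Next the three go back, osteotome first.

```bash
python3 -m inch '[[0.04,0.01,0,-0.17,130],[0.09,0.02,0,-0.34,130],[0.145,0.03,0,-0.51,130],[0.2,0.04,0,-0.68,130],[0.255,0.05,0,-0.85,130],[0.31,0.06,0,-1.02,130],[0.365,0.07,0,-1.19,130],[0.42,0.08,0.02,-1.36,130]]'
python3 -m inch '[[0.03,0.005,0.01,-0.11,130],[0.052,0.01,0.03,-0.219,130],[0.052,0.01,0.03,-0.219,130],[0.052,0.01,0.03,-0.219,130]]'
python3 - <<'E'
from h import *
rel(484.4,292.7,5,180.5)
E
```

```text
time: 27.8
ee_pos: [474.2, 239.4, 127.6]
eef_rot: [179.9, 0.2, 168.3]
force: [0.5, -0.3, 0.8]
gripper_width: 41.8
grip_force: 0.0
time: 28.3
ee_pos: [425.6, 257.7, 97.5]
eef_rot: [180.0, 0.1, -179.6]
force: [0.3, 0.6, 0.1]
gripper_width: 41.5
grip_force: 0.0
rel [-0.0589  0.0345  0.0926] turn -0.002
```

```bash
python3 -m inch '[[-0.04,0.02,0,0,130],[-0.0589,0.0345,0.01,0,130],[-0.0589,0.0345,0.04,0,130],[-0.0589,0.0345,0.07,0,130],[-0.0589,0.0345,0.085,0,130],[-0.0589,0.0345,0.092,0,130],[-0.0589,0.0345,0.092,0,130]]'
python3 -m inch '[[0,0,0,0,255],[0,0,0,0,255],[0,0,0,0,255],[0,0,0,0,255],[0,0,0,0,255],[0,0,0,0,255]]' 50
python3 -m inch '[[0,0,-0.02,0,255],[0,0,-0.05,0,255],[0,0,-0.09,0,255],[0,0,-0.09,0,255]]'
python3 - <<'E'
from h import *
rel(445,-19.3,90,172.8)
E
```

```text
time: 29.18
ee_pos: [483.7, 292.8, 5.3]
eef_rot: [180.0, 0.0, -179.6]
force: [-0.4, -0.4, 0.4]
gripper_width: 41.9
grip_force: 0.0
time: 29.92
ee_pos: [483.7, 293.0, 5.8]
eef_rot: [180.0, 0.1, -179.5]
force: [-2.2, -1.3, 7.2]
gripper_width: 12.4
grip_force: 49.0
time: 30.42
ee_pos: [484.6, 293.4, 97.7]
eef_rot: [179.9, 0.3, -179.5]
force: [-0.2, -0.6, -0.4]
gripper_width: 12.8
grip_force: 49.1
rel [ 0.0422 -0.3124  0.0069] turn 0.134
```

```bash
python3 -m inch '[[0.003,-0.04,0,0.03,255],[0.01,-0.09,0,0.06,255],[0.018,-0.145,0,0.1,255],[0.025,-0.2,0,0.134,255],[0.033,-0.25,0,0.134,255],[0.04,-0.295,0,0.134,255],[0.0422,-0.3124,0,0.134,255],[0.0422,-0.3124,0,0.134,255]]'
python3 -m inch '[[0,0,0,0,255],[0,0,0,0,255]]'
python3 - <<'E'
from h import *
rel(445,-19.3,27.5,172.8)
E
```

```text
time: 31.42
ee_pos: [443.1, -20.6, 94.2]
eef_rot: [180.0, -0.1, 172.7]
force: [-0.5, 0.5, -1.3]
gripper_width: 13.3
grip_force: 49.2
time: 31.68
ee_pos: [443.5, -19.1, 94.6]
eef_rot: [180.0, -0.0, 172.9]
force: [0.1, 0.6, -1.1]
gripper_width: 12.8
grip_force: 49.2
rel [-0.0015 -0.      0.0671] turn 0.001
```

```bash
python3 -m inch '[[-0.001,0,0.03,0,255],[-0.001,0,0.05,0,255],[-0.001,0,0.06,0,255],[-0.001,0,0.065,0,255],[-0.001,0,0.0675,0,255],[-0.001,0,0.0675,0,255]]'
python3 -m inch '[[0,0,0,0,130],[0,0,0,0,130],[0,0,0,0,130],[0,0,0,0,130],[0,0,-0.02,0,130],[0,0,-0.05,0,130],[0,0,-0.075,0,130],[0,0,-0.075,0,130]]'
python3 - <<'E'
from h import *
rel(484.2,353.9,100,180.5)
E
```

```text
time: 32.42
ee_pos: [444.8, -20.0, 27.6]
eef_rot: [-180.0, 0.0, 172.8]
force: [0.2, -0.2, -0.2]
gripper_width: 13.1
grip_force: 49.2
time: 33.42
ee_pos: [445.4, -20.2, 103.5]
eef_rot: [-180.0, 0.2, 172.8]
force: [0.1, -0.1, -0.3]
gripper_width: 41.8
grip_force: 0.0
rel [0.0084 0.3761 0.0033] turn -0.134
```

```bash
python3 -m inch '[[0.001,0.05,0,-0.03,140],[0.002,0.11,0,-0.06,140],[0.003,0.17,0,-0.1,140],[0.005,0.23,0,-0.134,140],[0.007,0.29,0,-0.134,140],[0.0084,0.35,0,-0.134,140],[0.0084,0.3761,0,-0.134,140],[0.0084,0.3761,0,-0.134,140]]'
python3 -m inch '[[0,0,0.02,0,140],[0,0,0.05,0,140]]'
python3 - <<'E'
from h import *
rel(484.2,353.9,6.5,180.5)
E
```

```text
time: 34.42
ee_pos: [482.7, 355.3, 100.5]
eef_rot: [-180.0, -0.1, -179.4]
force: [-1.1, -0.5, -0.2]
gripper_width: 38.7
grip_force: 0.0
time: 34.67
ee_pos: [483.6, 353.1, 51.5]
eef_rot: [-180.0, 0.0, -179.6]
force: [0.4, 0.7, -0.1]
gripper_width: 38.8
grip_force: 0.0
rel [-0.0005  0.0008  0.045 ] turn -0.001
```

```bash
python3 -m inch '[[0,0,0.025,0,140],[0,0,0.038,0,140],[0,0,0.0445,0,140],[0,0,0.0445,0,140]]'
python3 -m inch '[[0,0,0,0,255],[0,0,0,0,255],[0,0,0,0,255],[0,0,0,0,255],[0,0,0,0,255],[0,0,0,0,255]]' 40
python3 -m inch '[[0,0,-0.02,0,255],[0,0,-0.05,0,255],[0,0,-0.09,0,255],[0,0,-0.09,0,255]]'
python3 - <<'E'
from h import *
rel(454.1,43.4,95,172)
E
```

```text
time: 35.17
ee_pos: [483.6, 354.0, 8.0]
eef_rot: [180.0, 0.0, -179.5]
force: [-0.6, -0.3, -0.3]
gripper_width: 38.6
grip_force: 0.0
time: 35.92
ee_pos: [483.8, 354.4, 8.4]
eef_rot: [180.0, 0.1, -179.5]
force: [-0.8, -0.1, 5.7]
gripper_width: 6.3
grip_force: 39.3
time: 36.42
ee_pos: [484.6, 354.8, 100.6]
eef_rot: [179.9, 0.3, -179.5]
force: [0.5, 0.2, -0.3]
gripper_width: 6.2
grip_force: 39.3
rel [ 0.0332 -0.3111  0.0047] turn 0.148
```

```bash
python3 -m inch '[[0.003,-0.04,0,0.03,255],[0.008,-0.09,0,0.06,255],[0.014,-0.145,0,0.1,255],[0.02,-0.2,0,0.148,255],[0.026,-0.25,0,0.148,255],[0.032,-0.295,0,0.148,255],[0.0332,-0.3111,0,0.148,255],[0.0332,-0.3111,0,0.148,255]]'
python3 -m inch '[[0,0,0,0,255],[0,0,0,0,255]]'
python3 - <<'E'
from h import *
rel(454.1,43.4,29.5,172)
E
```

```text
time: 37.42
ee_pos: [452.6, 42.6, 97.3]
eef_rot: [180.0, -0.1, 171.9]
force: [-0.4, 0.7, -0.6]
gripper_width: 6.4
grip_force: 39.3
time: 37.67
ee_pos: [452.8, 43.8, 97.7]
eef_rot: [180.0, -0.0, 172.1]
force: [-0.3, 0.7, -0.3]
gripper_width: 6.3
grip_force: 39.3
rel [-0.0014 -0.0002  0.0682] turn 0.001
```

```bash
python3 -m inch '[[-0.001,0,0.03,0,255],[-0.001,0,0.05,0,255],[-0.001,0,0.06,0,255],[-0.001,0,0.065,0,255],[-0.001,0,0.0685,0,255],[-0.001,0,0.0685,0,255]]'
python3 -m inch '[[0,0,0,0,140],[0,0,0,0,140],[0,0,0,0,140],[0,0,0,0,140],[0,0,-0.02,0,140],[0,0,-0.05,0,140],[0,0,-0.075,0,140],[0,0,-0.075,0,140]]'
python3 - <<'E'
from h import *
rel(485,415.3,100,180.5)
E
```

```text
time: 38.42
ee_pos: [454.0, 42.7, 29.6]
eef_rot: [-180.0, 0.0, 172.0]
force: [-0.3, 0.5, -0.2]
gripper_width: 6.3
grip_force: 39.3
time: 39.42
ee_pos: [454.6, 42.6, 105.5]
eef_rot: [-180.0, 0.2, 172.0]
force: [-0.1, 1.0, -0.6]
gripper_width: 38.2
grip_force: 0.0
rel [0.0218 0.3734 0.0054] turn -0.148
```

Now the rongeur, with the fingers about 60 mm open.

```bash
python3 -m inch '[[0.003,0.05,0,-0.03,75],[0.006,0.11,0,-0.06,75],[0.01,0.17,0,-0.1,75],[0.013,0.23,0,-0.148,75],[0.017,0.29,0,-0.148,75],[0.021,0.35,0,-0.148,75],[0.0218,0.3734,0,-0.148,75],[0.0218,0.3734,0,-0.148,75]]'
python3 -m inch '[[0,0,0.02,0,75],[0,0,0.05,0,75]]'
python3 - <<'E'
from h import *
rel(485,415.3,11.5,180.5)
E
```

```text
time: 40.42
ee_pos: [483.4, 416.4, 102.3]
eef_rot: [-179.9, -0.1, -179.4]
force: [0.4, -0.3, 0.4]
gripper_width: 59.8
grip_force: 0.0
time: 40.67
ee_pos: [484.5, 414.4, 53.5]
eef_rot: [180.0, 0.0, -179.6]
force: [-0.0, 0.4, -0.1]
gripper_width: 60.6
grip_force: 0.0
rel [-0.0005  0.0009  0.042 ] turn -0.001
```

```bash
python3 -m inch '[[0,0,0.025,0,75],[0,0,0.036,0,75],[0,0,0.042,0,75],[0,0,0.042,0,75]]'
python3 -m inch '[[0,0,0,0,255],[0,0,0,0,255],[0,0,0,0,255],[0,0,0,0,255],[0,0,0,0,255],[0,0,0,0,255]]' 50
python3 -m inch '[[0,0,-0.02,0,255],[0,0,-0.05,0,255],[0,0,-0.09,0,255],[0,0,-0.09,0,255]]'
python3 - <<'E'
from h import *
rel(457.4,107.2,100,172)
E
```

```text
time: 41.18
ee_pos: [484.4, 415.3, 12.6]
eef_rot: [180.0, 0.0, -179.5]
force: [-0.8, -0.3, 0.3]
gripper_width: 60.1
grip_force: 0.0
time: 41.92
ee_pos: [484.5, 415.6, 13.2]
eef_rot: [180.0, 0.1, -179.5]
force: [-2.4, -0.6, 7.1]
gripper_width: 26.7
grip_force: 48.5
time: 42.42
ee_pos: [485.7, 416.4, 106.7]
eef_rot: [179.8, 0.4, -179.5]
force: [-0.1, -0.8, -1.1]
gripper_width: 26.8
grip_force: 49.2
rel [ 0.0309 -0.309   0.0054] turn 0.148
```

```bash
python3 -m inch '[[0.003,-0.04,0,0.03,255],[0.008,-0.09,0,0.06,255],[0.014,-0.145,0,0.1,255],[0.02,-0.2,0,0.148,255],[0.025,-0.25,0,0.148,255],[0.03,-0.295,0,0.148,255],[0.0309,-0.309,0,0.148,255],[0.0309,-0.309,0,0.148,255]]'
python3 -m inch '[[0,0,0,0,255],[0,0,0,0,255]]'
python3 - <<'E'
from h import *
rel(457.4,107.2,34.2,172)
E
```

```text
time: 43.42
ee_pos: [455.9, 106.0, 102.3]
eef_rot: [180.0, -0.0, 171.9]
force: [0.2, -0.3, -2.1]
gripper_width: 27.4
grip_force: 49.3
time: 43.68
ee_pos: [455.8, 107.2, 102.2]
eef_rot: [180.0, -0.0, 172.1]
force: [0.3, 0.3, -0.6]
gripper_width: 26.9
grip_force: 49.3
rel [-0.0016  0.0003  0.068 ] turn 0.001
```

```bash
python3 -m inch '[[-0.001,0,0.03,0,255],[-0.001,0,0.05,0,255],[-0.001,0,0.06,0,255],[-0.001,0,0.065,0,255],[-0.001,0,0.068,0,255],[-0.001,0,0.068,0,255]]'
python3 -m inch '[[0,0,0,0,110],[0,0,0,0,110],[0,0,0,0,110],[0,0,0,0,110],[0,0,-0.03,0,110],[0,0,-0.09,0,110],[0.025,-0.03,-0.15,0,110],[0.025,-0.06,-0.16,0,110]]'
python3 -m inch '[[0,0,0,0,110],[0,0,0,0,110],[0,0,0,0,110]]'
python3 - <<'E'
from h import *
img,d,C=look("w7")
P=C.reshape(-1,3); P=P[np.isfinite(P).all(1)]
a=np.radians(-7); ux=np.array([np.cos(a),np.sin(a)]); uy=np.array([-ux[1],ux[0]])
xy=P[:,:2]-[453,41]; X=xy@ux; Y=xy@uy
for n,y0,w in(("osteotome",-65,22),("curette",3,16),("rongeur",70,28)):
    q=P[(abs(X)<120)&(abs(Y-y0)<w)&(P[:,2]>39)&(P[:,2]<60)]; c=q[:,:2].mean(0); u=np.linalg.svd(q[:,:2]-c,full_matrices=False)[2][0]; u=u*np.sign(u@ux)
    t=(q[:,:2]-c)@u; print(n,np.round(c+u*(t.min()+t.max())/2,1),round(np.ptp(t)),round(np.degrees(np.arctan2(u[1],u[0])),1),np.percentile(q[:,2],95))
E
```

```text
time: 44.42
ee_pos: [457.1, 106.1, 34.6]
eef_rot: [180.0, 0.0, 172.0]
force: [-0.5, -0.8, -0.1]
gripper_width: 26.6
grip_force: 49.3
time: 45.42
ee_pos: [423.7, 49.9, 197.1]
eef_rot: [-180.0, 0.3, 172.1]
force: [-0.1, -0.3, -0.3]
gripper_width: 48.5
grip_force: 0.0
time: 45.8
ee_pos: [423.5, 50.8, 193.5]
eef_rot: [180.0, -0.1, 172.0]
force: [0.0, 0.1, 0.7]
gripper_width: 49.0
grip_force: 0.0
osteotome [423.  -16.8] 145 -7.3 46.66465609961282
curette [455.6  42.6] 181 -8.0 44.11375223850699
rongeur [448.2 106.3] 163 -8.8 50.80530938540201
```

View pics/w7.png

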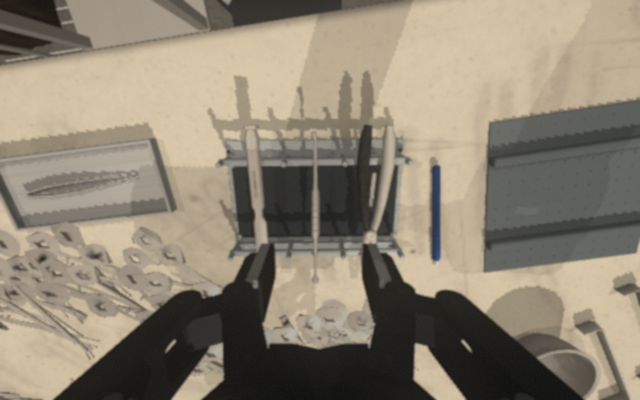

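All three are back between their pins at columns 257, 315 and 375. The −x ends match the first measurement to within 1 mm; the +x ends are hidden by the fingers. The tweezers are in the tray, and the bowl and pen are undisturbed.

```bash
python3 -c "
from workcell import robot
print(robot.finish_job())"
```

```text
the job is handed in; nothing more can be done
None
```

The job is handed in at about 46 s, with the tweezers about 4 mm from the tray's centre and the nipper, chisel and scoop back across the rails within about 2 mm of where they started; the system returned no verdict.

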